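# Cull the rocking brake backing plate

### The job

Two steel brake backing plates have been laid on the granite surface plate to be checked; one lies flat and the other is bent, with one end standing up. Press the raised end of the bent plate down until that end lies on the granite and hold it down firmly for a second, to see it rock, then let go and put the bent plate into the empty steel reject tray so that it lies right way up on the tray's floor. Leave the good flat plate lying where it is.

Things in the scene. Friction and masses are not known exactly. Their poses are not given: they have to be found in the camera images.
- surface_plate: Black granite surface plate, fixed on the table, 250 (x) x 400 (y) x 40 mm high, its flat top 40 mm above its origin. Origin: centre of its underside; z up. The two backing plates lie on it in a row along its y with a grey brake insert (thick block, 85 x 45 x 18 mm, not part of the job); a bushing and a rubber pad stand near its far edge.
- bent_plate: Bent steel backing plate, 127 (x) x 55 (y) x 8 mm, 0.4 kg. Origin: underside, below its centre of mass; z up. x -65 to +10 mm lies flat on the granite; from x +10 it slopes up 21 deg to its tip at x +61, underside there 19 mm up. At x +50 its top is 23 mm up; 1 N there rocks it over the bend until the top is 8 mm up, 5 N holds it; let go, it rocks back. Grip across y at the origin.
- flat_plate: The good backing plate: same steel and outline, but flat throughout, 130 (x) x 55 (y) x 8 mm. Origin: on its underside in the middle; z up.
- reject_tray: Empty open dark steel tray, fixed on the table to the left or right of the granite (a plywood box with compartments full of stock stands on the other side). 210 mm (x) x 170 mm (y) outside, walls 4 mm thick and 35 mm high; floor about 4 mm thick. Origin: centre of its underside; z up.
Things that resemble listed ones, but are neither listed nor needed, are in the scene too. What is shaped like the bent_plate but blue, brown or turquoise is not meant.

How it is judged:
By the outcome, as a careful person would: the job done as asked, in the order asked, and still so for the second after the job is handed in, with the robot touching nothing.
It also fails if it takes over 48 s, if anything falls off the work surface, if the arm or the gripper's body presses on something with over 40 N, if the wrist force passes 120 N, or if a joint passes its speed limit or range.

### The arm

A 6-joint arm with a two-finger parallel gripper is mounted at the origin on the work surface. World frame = base frame: x ahead of the robot, y to its left, z up, the work surface at z = 0. Lengths are in mm, angles in degrees, forces in N, time in s.
With the tool pointing down it reaches from about 350 to 875 mm from the base axis. Payload 4.2 kg.
Tool frame: the origin (TCP) lies at the very end of the fingers, on their centre line; the grasp point (between the pads) lies 19 mm behind it; z points along the fingers, y is the line along which they close (so a half turn about z gives the same grasp; the last joint's range is limited). The gripper opens to 85 mm and grips with 20 to 120 N. Pads are 22 mm wide; open, the fingers measure 114 mm over their backs; the gripper's body (76 mm by 85 mm) begins 54 mm behind the grasp point. The pads swing forward as they close: fully open they stand 13 mm farther back than shut.
Start: joints at [-56.287, 22.042, 0.453, 0, -68.411, -14.817], TCP at [202.424, -591.29, 231.312] pointing down, gripper open.
Joint ranges: [-179.83, 179.83], [-69.29, 118.12], [-61.27, 80.66], [-181.25, 117.63], [-171.15, -9.14], [-177.46, 177.46]. Speed limits (degrees/s): [159.86, 159.86, 180, 180, 180, 180].

### API

Orientations are given as [roll, pitch, yaw] about the fixed x, y, z axes, in that order (R = Rz(yaw) Ry(pitch) Rx(roll)).
In Python, from cell import read_state, get_image, close_job, search_frame, landmark_of gives the robot as it stands.
- The arm moves only by the tool step_arm, never from a script. Its argument "increments" is a list of rows, each a list of 5 numbers: the opening, from -1 (shut) to 1 (fully open), then the shift along the tool's x, y, z in cm, then the turn about the tool's z in rad. A call has 1 to 20 rows; each row is the pose to reach, as a shift and turn from the pose commanded when the call began, along the tool's axes at that moment; what a row does not reach only later rows make up. A row lasts 1/10 s, in which the tool goes at most 50 mm and 8.59 degrees, less where a joint would pass 70% of its speed; a pose out of reach is approached as far as the arm can. A call with a gripper value outside its range is refused whole. The fingers move at their own pace and stop on an object; "squeeze" is the grip in N (left out, the last holds). Time passes only in rows, so rows that repeat a pose let the fingers close. It gives the time, the measured TCP pose, the force, the opening and the grip force at its end, in the units of the state.
- read_state(): the state, without advancing time (a new reading comes with each control period).
- get_image(name): name is "side" or "top"; returns a dict with "image" (384x512x3 uint8, red, green, blue), "fx", "fy", "cx", "cy" (pixels), "D" ([k1, k2, p1, p2, k3] as OpenCV has them; the pictures are not rectified), "extrinsics" (4x4, takes a point from world to camera coordinates). Camera axes: x right, y down, z forward; pixel columns grow to the right and rows downward; lengths in mm; the calibration is good to about 2 mm. A picture is of the moment at which its call begins. There is no depth.
- close_job(): hands the job in; it is judged then, once.
Trained networks look in a picture, given as the dict that the camera call returned (one of the last four; its "shot" number tells which), for a name from the list of things; names that differ only in an ending like _2 or _b are one class to them, and where a whole thing is asked for, a point or a joint stands for the part that bears it (a point fixed in the world has none). Each returns a list of dicts, best first, with "confidence" (0 to 1); they miss things now and then, are a little off and sometimes report something else, mostly with a low value. They report only what shows in the picture. A call takes as long as a camera call. They do not tell look-alikes from the thing itself.
- search_frame(picture, name): "rect" ([left, top, right, bottom] in pixels, round what is visible of it).
- landmark_of(picture, name): "location" ([column, row] in pixels: a listed point, or the origin of a listed thing).
The state is a dict: "time_s": time; "joints": joint angles; "qd": joint speeds; "joint_torque": joint torques, N m; "tool_pos": TCP position; "orientation": TCP orientation; "contact_force": force on the tool from outside, world axes, zero at the start; "torque": the same for the moment, N m; "finger_gap": finger opening in mm; "gripper_force": force on a finger pad.
Only numpy, scipy, OpenCV 4.12 (cv2) and the standard library are available. Lean on these libraries where they do the work, as an engineer would, in place of code of your own. Each camera call takes 0.05 s, during which the arm holds its last target. There are 200 camera calls.

## Working session

There is one attempt and no reset: what is moved stays moved. The work goes in short steps, Python scripts to look and compute and a tool call to move; the robot and the scene stay as the last step left them, time stands still between calls to the robot, and variables do not carry over. Pictures are saved under pics/ and viewed, at most 10 in all, crops included, and the job is handed in when it is done.

Besides the shell and the picture viewer there is one more tool, called as name(argument=value, ...) on one line, values as JSON. step_arm: Moves the arm, as the interface text tells. Its arguments: {"type":"object","properties":{"increments":{"type":"array","items":{"type":"array","items":{"type":"number"}}},"squeeze":{"type":"number"}},"required":["increments"]}

```bash
mkdir -p pics
cat > h.py <<'E'
import numpy as np, cv2
from cell import *
def shot(n,fn=None):
    p=get_image(n)
    if fn: cv2.imwrite('pics/'+fn,p['image'][:,:,::-1])
    return p
def K(p): return np.array([[p['fx'],0,p['cx']],[0,p['fy'],p['cy']],[0,0,1.]])
def ray(p,uv,z):
    E=np.array(p['extrinsics']);n=cv2.undistortPoints(np.array([[uv]],float),K(p),np.array(p['D'],float))[0,0]
    R=E[:3,:3];c=-R.T@E[:3,3];d=R.T@np.array([n[0],n[1],1]);return c+d*(z-c[2])/d[2]
def proj(p,X):
    E=np.array(p['extrinsics']);return cv2.projectPoints(np.array(X,float).reshape(-1,1,3),cv2.Rodrigues(E[:3,:3])[0],E[:3,3],K(p),np.array(p['D'],float))[0][:,0]
E
python3 - <<'E'
from h import *
np.set_printoptions(precision=1,suppress=True)
ps=[shot('top'),shot('side')]
cv2.imwrite('pics/a.png',np.vstack([p['image'][:,:,::-1] for p in ps])[:, :].copy()[:384]); cv2.imwrite('pics/b.png',ps[1]['image'][:,:,::-1])
for p,n in zip(ps,['top','side']):
    E=np.array(p['extrinsics']);print(n,-E[:3,:3].T@E[:3,3],p['fx'])
    for o,z in [('surface_plate',0),('bent_plate',40),('flat_plate',40),('reject_tray',0)]:
        for d in landmark_of(p,o)[:4]: print(o,np.array(d['location']),round(d['confidence'],2),ray(p,d['location'],z))
        for d in search_frame(p,o)[:4]: print('   rect',np.array(d['rect']),round(d['confidence'],2))
print(read_state())
E
```

```text
top [ 387.2   11.  1123.2] 390.58663711866785
surface_plate [270.5 149.5] 0.78 [541.5  -7.4   0. ]
   rect [194.9  95.6 346.7 200.1] 0.82
bent_plate [144.8 114. ] 0.9 [642.  350.1  40. ]
bent_plate [205.7 236.8] 0.89 [294.1 175.   40. ]
bent_plate [224.6 158.2] 0.81 [512.7 121.5  40. ]
bent_plate [334.8 238.5] 0.59 [ 287.  -183.7   40. ]
   rect [122.6 100.1 166.2 127.6] 0.81
   rect [315.2 219.  357.8 257.2] 0.74
   rect [213.6 135.4 237.  181.9] 0.65
   rect [183.1 221.4 225.2 248.8] 0.62
flat_plate [302.8 164.9] 0.66 [492.4 -96.4  40. ]
   rect [291.5 139.3 319.7 189. ] 0.86
reject_tray [140.3 185.9] 0.72 [438.9 373.5   0. ]
   rect [105.9 147.6 175.3 224.3] 0.87
side [ 78.5 479.5 783.2] 371.6712133772561
surface_plate [216.9 201.7] 0.77 [539.   16.4   0. ]
   rect [127.  134.7 300.2 266.8] 0.97
bent_plate [ 79.5 273.5] 0.93 [623.7 379.9  40. ]
bent_plate [238.3 376.2] 0.91 [211.1 337.6  40. ]
bent_plate [195.8 221.3] 0.84 [516.4 119.7  40. ]
bent_plate [337.2 196. ] 0.79 [ 275.9 -165.5   40. ]
   rect [172.3 201.2 223.7 239. ] 0.91
   rect [ 51.3 249.8 112.5 290.3] 0.77
   rect [212.7 344.8 269.6 383.4] 0.76
   rect [229.5 274.3 267.5 318. ] 0.71
flat_plate [256.3 173.1] 0.77 [ 495.1 -104.2   40. ]
flat_plate [194.8 219.3] 0.38 [522.5 116.6  40. ]
   rect [239.2 157.4 275.6 187.8] 0.79
reject_tray [141.1 328.8] 0.98 [440.8 379.2   0. ]
   rect [ 73.9 266.5 204.3 384. ] 0.78
{'time_s': 0.9, 'joints': array([-56.3,  22. ,   0.5,  -0. , -68.4, -14.8]), 'qd': array([ 0. ,  0. ,  0.1, -0. , -0. , -0. ]), 'joint_torque': array([  0. , -39.2,  18.9,   4.2,  -0. ,   0. ]), 'tool_pos': array([ 202.4, -591.3,  231.3]), 'orientation': array([-180. ,    0. , -161.1]), 'contact_force': array([-0. , -0.5,  0.6]), 'torque': array([ 0.,  0., -0.]), 'gripper_force': 0.0, 'finger_gap': 85.6575792048457}
```

View pics/a.png

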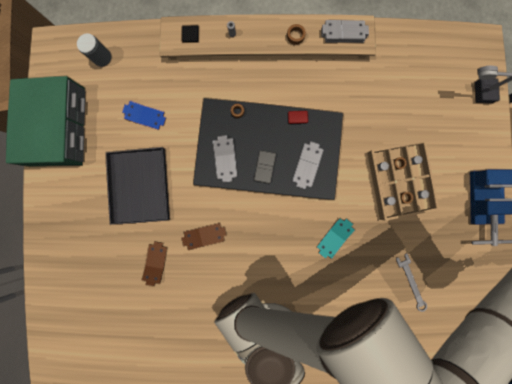

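View pics/b.png

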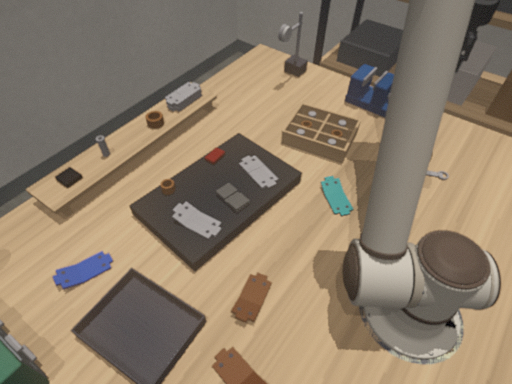

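Top view: the steel candidates on the granite are the left plate at (224,158) and the right plate at (308,165). The blue (145,115), brown (205,237 and 154,264) and turquoise (336,238) ones are ruled out by colour, and the grey insert is at (265,166). The empty dark tray is at (139,186), left of the granite. I'll confirm which plate is bent with an enlarged crop.

Run:
```python
from h import *
np.set_printoptions(precision=1,suppress=True)
t=shot('top');s=shot('side')
f=lambda im,x,y,w,h:cv2.resize(im[y:y+h,x:x+w,::-1],(390,290),interpolation=cv2.INTER_CUBIC)
cv2.imwrite('pics/c.png',np.vstack([np.hstack([f(t['image'],194,130,78,58),f(t['image'],270,135,78,58)]),np.hstack([f(s['image'],160,191,78,58),f(s['image'],220,142,78,58)])]))
# contour of bright, per plate
for p,n,cs in [(t,'top',[(224,158),(308,165)]),(s,'side',[(196,220),(258,171)])]:
    g=cv2.cvtColor(p['image'],cv2.COLOR_RGB2GRAY)
    for c in cs:
        m=np.zeros_like(g);m[c[1]-32:c[1]+32,c[0]-32:c[0]+32]=1
        b=((g>125)&(m>0)).astype(np.uint8)
        C=[k for k in cv2.findContours(b,0,2)[0] if cv2.contourArea(k)>200]
        for k in C:
            bx=cv2.boxPoints(cv2.minAreaRect(k));print(n,c,cv2.contourArea(k),bx.tolist())
            if n=='top': print(np.array([ray(p,q,48) for q in bx]))
```

```text
top (224, 158) 713.5 [[212.45701599121094, 137.52037048339844], [231.7493133544922, 135.18190002441406], [237.16831970214844, 179.88868713378906], [217.8760223388672, 182.22715759277344]]
[[569.9 154.5  48. ]
 [575.9 100.7  48. ]
 [451.3  86.   48. ]
 [445.2 139.4  48. ]]
top (224, 158) 206.0 [[192.0, 126.0], [223.0, 126.0], [223.0, 189.0], [192.0, 189.0]]
[[603.2 212.1  48. ]
 [602.  125.1  48. ]
 [426.4 125.3  48. ]
 [427.  211.5  48. ]]
top (308, 165) 760.0 [[291.1000061035156, 183.69998168945312], [305.6000061035156, 140.19998168945312], [324.1999816894531, 146.39999389648438], [309.6999816894531, 189.89999389648438]]
[[ 439.8  -62.7   48. ]
 [ 560.4 -104.2   48. ]
 [ 542.9 -155.8   48. ]
 [ 422.3 -113.9   48. ]]
side (196, 220) 864.0 [[168.82958984375, 216.02381896972656], [179.72201538085938, 197.67869567871094], [222.95089721679688, 223.34584045410156], [212.0584716796875, 241.6909637451172]]
side (258, 171) 580.5 [[238.0, 163.0], [250.0, 151.0], [278.5, 179.5], [266.5, 191.5]]
side (258, 171) 429.0 [[248.99998474121094, 139.0], [258.124755859375, 124.55248260498047], [298.00592041015625, 149.7406005859375], [288.88116455078125, 164.1881103515625]]
```

View pics/c.png

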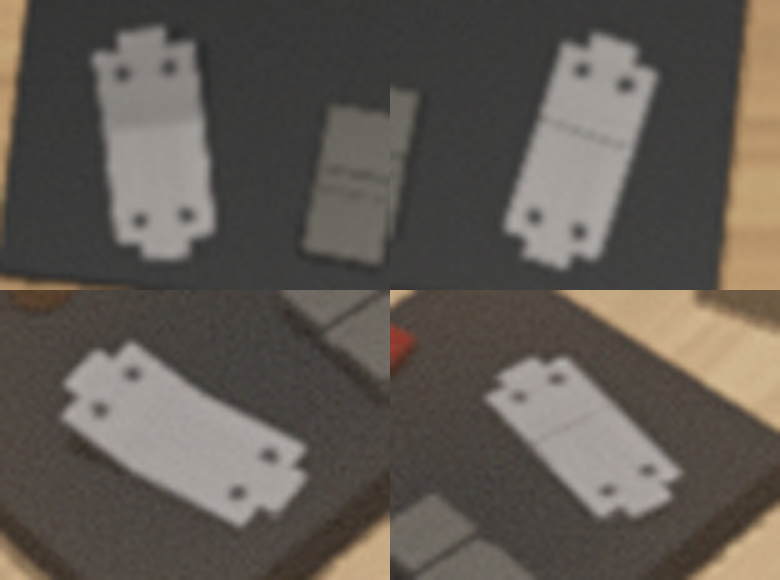

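The left plate (top view 224,158) is bent: its far half is shaded differently in the top view, and in the side view the outline kinks and the far-left end casts a shadow beneath it. The right plate (308,165) is flat, with only a seam line. So the raised end points to world +x. Next I fit the model outline for an accurate pose.

```bash
cat >> h.py <<'E'
from scipy.optimize import minimize
def outline(x0,y0,yaw,z0=40):
    b=[(-65,-13),(-57,-13),(-57,-27.5),(10,-27.5),(53,-27.5),(53,-13),(61,-13)]
    b=np.array(b+[(x,-y) for x,y in b[::-1]],float)
    z=z0+8+np.maximum(b[:,0]-10.,0)*np.tan(np.radians(21))
    c,s=np.cos(yaw),np.sin(yaw)
    return np.c_[x0+c*b[:,0]-s*b[:,1],y0+s*b[:,0]+c*b[:,1],z]
def mask(p,X,f=8):
    m=np.zeros((384*4,512*4),np.uint8);q=((proj(p,X)+.5)*4*256-128).round().astype(np.int32)
    cv2.fillPoly(m,[q],255,shift=8);return cv2.resize(m,(512,384),interpolation=cv2.INTER_AREA)/255.
def fit(views,x,z0=40):
    obs=[]
    for p,lo,hi in views:
        g=cv2.cvtColor(p['image'],cv2.COLOR_RGB2GRAY).astype(float)
        roi=cv2.dilate((mask(p,outline(*x,z0))>0).astype(np.uint8),np.ones((13,13)))
        obs.append((p,np.clip((g-lo)/(hi-lo),0,1),roi))
    cost=lambda v:sum((((mask(p,outline(v[0],v[1],v[2]/50,z0))-o)**2)*r).sum() for p,o,r in obs)
    v=np.array([x[0],x[1],x[2]*50]);r=minimize(cost,v,method='Nelder-Mead',options=dict(initial_simplex=[v,v+[5,0,0],v+[0,5,0],v+[0,0,4]]))
    return r.x[0],r.x[1],r.x[2]/50,r.fun
E
python3 - <<'E'
from h import *
t=shot('top');s=shot('side')
for v in ([(t,60,150)],[(s,75,150)],[(t,60,150),(s,75,150)]):
    r=fit(v,(511.5,120,.105));print(np.round(r,3),np.degrees(r[2]))
x=r[:3];st=read_state();P=st['tool_pos'];yw=np.radians(st['orientation'][2])
c,sn=np.cos(x[2]),np.sin(x[2]);T=np.array([x[0]+50*c,x[1]+50*sn,110])
xt=np.array([np.cos(yw),np.sin(yw),0]);yt=np.array([np.sin(yw),-np.cos(yw),0])
d=T-P;print(T,d@xt/10,d@yt/10,-d[2]/10, 'turn',-(x[2]+np.pi-(yw%(2*np.pi))))
# tray: rim corners by rect in top
R=search_frame(t,'reject_tray')[0]['rect'];print(R,[ray(t,q,35).round(1) for q in [(R[0],R[1]),(R[2],R[1]),(R[2],R[3]),(R[0],R[3])]])
print([ray(p,landmark_of(p,'reject_tray')[0]['location'],4).round(1) for p in (t,s)])
E
```

```text
[5.11703e+02 1.20597e+02 1.02000e-01 4.72220e+01] 5.87271051955609
[5.12583e+02 1.21004e+02 1.06000e-01 2.28970e+01] 6.090342762104117
[5.12296e+02 1.20764e+02 1.01000e-01 7.13160e+01] 5.782869424968266
[562.04176265 125.80219637 110.        ] -57.24594442413327 56.198299972192636 12.13065282674197 turn 0.22887498334895717
[104.2, 147.7, 171.8, 225.4] [array([548. , 470.6,  35. ]), array([544.7, 271.9,  35. ]), array([325.6, 271.5,  35. ]), array([325.3, 468.7,  35. ])]
[array([435.8, 370.4,   4. ]), array([429. , 381.8,   4. ])]
```

Both views agree: the bent plate is at (512,121), yaw 5.8°, and the press point is (562,126). Moving above it with the fingers shut.

step_arm(increments=[[-1, -57.2, 56.2, 0, 0.229], [-1, -57.2, 56.2, 0, 0.229], [-1, -57.2, 56.2, 0, 0.229], [-1, -57.2, 56.2, 0, 0.229], [-1, -57.2, 56.2, 0, 0.229], [-1, -57.2, 56.2, 0, 0.229], [-1, -57.2, 56.2, 0, 0.229], [-1, -57.2, 56.2, 0, 0.229], [-1, -57.2, 56.2, 0, 0.229], [-1, -57.2, 56.2, 0, 0.229], [-1, -57.2, 56.2, 0, 0.229], [-1, -57.2, 56.2, 0, 0.229], [-1, -57.2, 56.2, 0, 0.229], [-1, -57.2, 56.2, 0, 0.229], [-1, -57.2, 56.2, 0, 0.229], [-1, -57.2, 56.2, 0, 0.229], [-1, -57.2, 56.2, 0, 0.229], [-1, -57.2, 56.2, 0, 0.229], [-1, -57.2, 56.2, 0, 0.229], [-1, -57.2, 56.2, 0, 0.229]], squeeze=60)

```text
time_s: 3.25
tool_pos: [561.1, 124.5, 231.7]
orientation: [180.0, 0.0, -174.3]
contact_force: [-0.5, -0.2, 0.0]
finger_gap: 0.1
gripper_force: 0.0
```

step_arm(increments=[[-1, -0.1, 0.1, 4, 0], [-1, -0.1, 0.1, 8, 0], [-1, -0.1, 0.1, 12, 0], [-1, -0.1, 0.1, 14.5, 0], [-1, -0.1, 0.1, 15.5, 0], [-1, -0.1, 0.1, 16, 0], [-1, -0.1, 0.1, 16.3, 0], [-1, -0.1, 0.1, 16.5, 0], [-1, -0.1, 0.1, 16.7, 0], [-1, -0.1, 0.1, 16.7, 0]])

```text
time_s: 4.25
tool_pos: [563.2, 127.1, 65.2]
orientation: [180.0, 0.1, -174.2]
contact_force: [0.2, 0.4, 0.9]
finger_gap: 0.1
gripper_force: 0.4
```

step_arm(increments=[[-1, 0, 0, 0.2, 0], [-1, 0, 0, 0.4, 0], [-1, 0, 0, 0.6, 0], [-1, 0, 0, 0.8, 0], [-1, 0, 0, 1.0, 0], [-1, 0, 0, 1.2, 0], [-1, 0, 0, 1.4, 0], [-1, 0, 0, 1.6, 0], [-1, 0, 0, 1.7, 0], [-1, 0, 0, 1.7, 0]])

```text
time_s: 5.25
tool_pos: [562.6, 126.7, 48.1]
orientation: [-180.0, 0.0, -174.2]
contact_force: [-1.6, -0.6, 6.4]
finger_gap: -0.1
gripper_force: 2.9
```

step_arm(increments=[[-1, 0, 0, 0.05, 0], [-1, 0, 0, 0.1, 0], [-1, 0, 0, 0.1, 0]])

```text
time_s: 5.55
tool_pos: [562.6, 126.8, 48.1]
orientation: [-180.0, 0.0, -174.2]
contact_force: [-2.9, -0.8, 11.1]
finger_gap: -0.1
gripper_force: 5.5
```

step_arm(increments=[[-1, 0, 0, 0.1, 0], [-1, 0, 0, 0.1, 0], [-1, 0, 0, 0.1, 0], [-1, 0, 0, 0.1, 0], [-1, 0, 0, 0.1, 0], [-1, 0, 0, 0.1, 0], [-1, 0, 0, 0.1, 0], [-1, 0, 0, 0.1, 0], [-1, 0, 0, 0.1, 0], [-1, 0, 0, 0.1, 0], [-1, 0, 0, 0.1, 0], [-1, 0, 0, 0.1, 0], [-1, 0, 0, 0.1, 0], [-1, 0, 0, 0.1, 0], [-1, 0, 0, 0.1, 0], [-1, 0, 0, 0.1, 0], [-1, 0, 0, 0.1, 0]])

```text
time_s: 7.25
tool_pos: [562.6, 126.8, 48.1]
orientation: [-180.0, 0.0, -174.2]
contact_force: [-5.2, -0.6, 15.4]
finger_gap: -0.2
gripper_force: 8.1
```

Run:
```python
from h import *
s=shot('side');cv2.imwrite('pics/d.png',cv2.resize(s['image'][150:270,120:280,::-1],(640,480),interpolation=cv2.INTER_CUBIC));print(read_state()['contact_force'],read_state()['tool_pos'])
```

```text
[-5.40539804 -0.05264097 17.19448011] [562.59200779 126.76762067  48.05927362]
```

View pics/d.png

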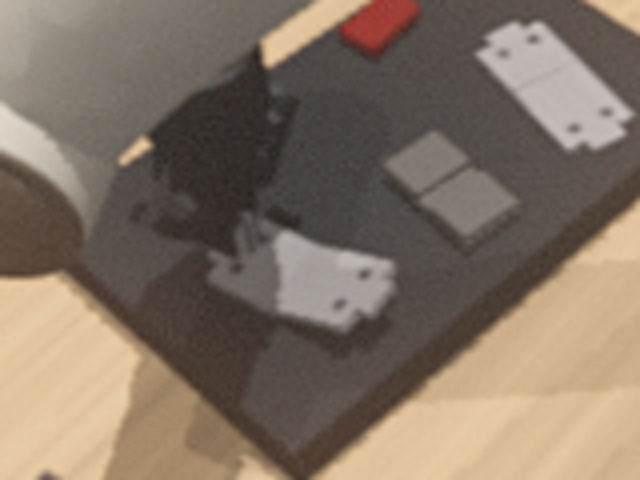

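The picture shows the raised end (crop 235,265) pressed flat under the fingertips, and the near end (crop 365,280) tipped up with its shadow below. It has been held for over 2 s at about 15 N. Letting go gently now.

step_arm(increments=[[-1, 0, 0, -0.2, 0], [-1, 0, 0, -0.4, 0], [-1, 0, 0, -0.6, 0], [-1, 0, 0, -0.8, 0], [-1, 0, 0, -1.0, 0], [-1, 0, 0, -1.2, 0], [-1, 0, 0, -1.4, 0], [-1, 0, 0, -1.6, 0], [-1, 0, 0, -1.9, 0], [-1, 0, 0, -3, 0], [0.7, 0, 0, -6, 0], [0.7, 0, 0, -10, 0], [0.7, -3, 0, -13, 0], [0.7, -7, 0, -15, 0], [0.7, -11, 0, -15, 0], [0.7, -15, 0, -15, 0], [0.7, -15, 0, -15, 0]])

```text
time_s: 9.0
tool_pos: [715.2, 141.9, 193.3]
orientation: [-180.0, 0.0, -174.3]
contact_force: [-1.5, 0.2, -0.6]
finger_gap: 72.8
gripper_force: 0.0
```

Run:
```python
from h import *
t=shot('top','e_top.png');s=shot('side')
cv2.imwrite('pics/e.png',np.hstack([cv2.resize(p['image'][y:y+120,x:x+100,::-1],(400,480),interpolation=cv2.INTER_CUBIC) for p,x,y in ((t,180,100),(s,150,150))]))
for v in ([(t,60,150)],[(s,75,150)]): print(np.round(fit(v,(512.3,120.8,.101)),3))
st=read_state();print(st['tool_pos'],st['orientation'],st['finger_gap'],st['contact_force'])
```

```text
[5.11699e+02 1.20951e+02 1.02000e-01 1.08507e+02]
[5.12066e+02 1.21463e+02 1.08000e-01 2.72700e+01]
[711.89351107 141.63551963 194.39835018] [-1.79984828e+02 -8.18427898e-02 -1.74263885e+02] 72.6598350563276 [0.61287506 0.16267128 0.14046109]
```

View pics/e.png

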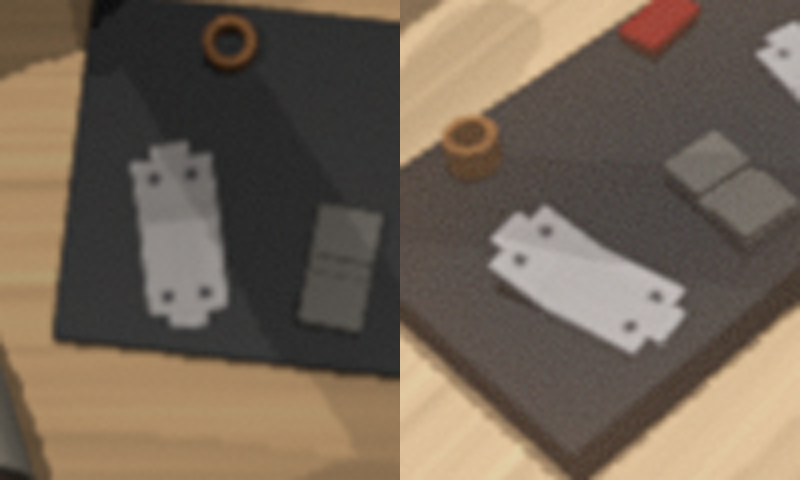

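The plate has rocked back and lies where it was: (512,121), yaw about 5.9°, raised end (crop 170,160) up again. The insert edge (crop 300,270) is about 80 mm from its centre, so the fingers have room. Going in for the grasp.

step_arm(increments=[[0.7, 4, 0, 0, 0], [0.7, 8, 0, 0, 0], [0.7, 12, 0, 0, 0], [0.7, 16, 0, 2, 0], [0.7, 19, 0, 5, 0], [0.7, 20.1, 0, 8, 0], [0.7, 20.1, 0, 10, 0], [0.7, 20.1, 0, 11.5, 0], [0.7, 20.1, 0, 12.5, 0], [0.7, 20.1, 0, 13.2, 0], [0.7, 20.1, 0, 13.2, 0]])

```text
time_s: 10.2
tool_pos: [511.3, 121.5, 63.2]
orientation: [-180.0, -0.0, -174.2]
contact_force: [-0.4, 0.9, 0.3]
finger_gap: 72.6
gripper_force: 0.0
```

step_arm(increments=[[0.7, 0, 0, 0.6, 0], [0.7, 0, 0, 1.1, 0], [0.7, 0, 0, 1.5, 0], [0.7, 0, 0, 1.8, 0], [0.7, 0, 0, 2.0, 0], [0.7, 0, 0, 2.1, 0], [0.7, 0, 0, 2.1, 0]])

```text
time_s: 10.9
tool_pos: [511.7, 121.6, 42.2]
orientation: [-180.0, -0.0, -174.2]
contact_force: [-0.1, 0.2, -0.1]
finger_gap: 72.8
gripper_force: 0.0
```

step_arm(increments=[[0.45, 0, 0, 0, 0], [0.45, 0, 0, 0, 0], [0.45, 0, 0, 0.1, 0], [0.45, 0, 0, 0.2, 0], [0.45, 0, 0, 0.2, 0]])

```text
time_s: 11.4
tool_pos: [511.6, 121.5, 40.2]
orientation: [-180.0, -0.0, -174.2]
contact_force: [0.6, 0.6, 0.7]
finger_gap: 61.7
gripper_force: 0.0
```

step_arm(increments=[[0.45, 0, 0, 0.1, 0], [0.45, 0, 0, 0.2, 0], [0.45, 0, 0, 0.2, 0]])

```text
time_s: 11.7
tool_pos: [511.6, 121.6, 38.1]
orientation: [-180.0, -0.0, -174.2]
contact_force: [0.1, 0.1, 0.7]
finger_gap: 61.8
gripper_force: 0.0
```

step_arm(increments=[[0.45, 0, 0, 0.1, 0], [0.45, 0, 0, 0.15, 0], [0.45, 0, 0, 0.15, 0]])

```text
time_s: 12.0
tool_pos: [511.7, 121.6, 36.7]
orientation: [-180.0, -0.0, -174.2]
contact_force: [1.0, 0.6, -0.2]
finger_gap: 61.9
gripper_force: 0.0
```

step_arm(increments=[[0.1, 0, 0, 0, 0], [0.1, 0, 0, 0, 0], [0.1, 0, 0, 0, 0], [0.1, 0, 0, 0, 0], [0.1, 0, 0, 0, 0], [0.1, 0, 0, 0, 0]], squeeze=60)

```text
time_s: 12.6
tool_pos: [511.8, 121.5, 37.3]
orientation: [-180.0, 0.0, -174.2]
contact_force: [-1.4, -1.0, 5.4]
finger_gap: 53.1
gripper_force: 63.4
```

Gripped at 53 mm with 63 N, tips just touching the granite. Lifting.

step_arm(increments=[[0.1, 0, 0, -0.3, 0], [0.1, 0, 0, -0.8, 0], [0.1, 0, 0, -1.5, 0], [0.1, 0, 0, -2.5, 0], [0.1, 0, 0, -4, 0], [0.1, 0, 0, -6, 0], [0.1, 0, 0, -8, 0], [0.1, 0, 0, -10, 0], [0.1, 0, 0, -10, 0], [0.1, 0, 0, -10, 0]], squeeze=80)

```text
time_s: 13.6
tool_pos: [511.4, 121.6, 136.8]
orientation: [180.0, 0.0, -174.3]
contact_force: [-0.3, -0.3, -3.9]
finger_gap: 52.4
gripper_force: 84.4
```

Run:
```python
from h import *
t=shot('top');s=shot('side','f.png')
# tray: rim outline fit on dark
g=cv2.cvtColor(t['image'],cv2.COLOR_RGB2GRAY)
b=np.zeros_like(g);b[140:232,98:180]=(g[140:232,98:180]<75)
k=max(cv2.findContours(b,0,2)[0],key=cv2.contourArea);bx=cv2.boxPoints(cv2.minAreaRect(k));
print(bx.tolist())
for z in (4,35): 
    q=np.array([ray(t,c,z) for c in bx]);print(q.round(1).tolist(),q.mean(0))
for v in [[(t,60,150)]]: print(np.round(fit(v,(512,121,.102),97+40-37-3+3),3))
st=read_state();print(st['tool_pos'],st['orientation'],st['finger_gap'],st['contact_force'],st['torque'])
```

```text
[[131.6955108642578, 147.05682373046875], [154.7584991455078, 138.11404418945312], [187.79869079589844, 223.32296752929688], [164.73570251464844, 232.2657470703125]]
[[553.0, 399.3, 4.0], [578.1, 330.3, 4.0], [329.8, 232.2, 4.0], [304.1, 299.8, 4.0]] [441.24535391 315.38741173   4.        ]
[[548.4, 388.6, 35.0], [572.9, 321.4, 35.0], [331.4, 226.0, 35.0], [306.4, 291.8, 35.0]] [439.74820199 306.95583071  35.        ]
[5.13641e+02 1.22187e+02 4.40000e-02 6.97069e+02]
[510.72906519 121.21953869 135.6031257 ] [-1.79967769e+02 -1.45715193e-01 -1.74250982e+02] 52.130375429492 [-0.46596186 -0.23027358 -4.17177578] [0.00800411 0.04324199 0.01313363]
```

View pics/f.png

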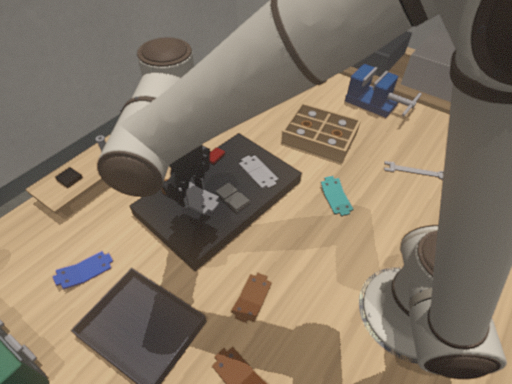

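The side view shows the plate held in the gripper (200,195). The tray (140,325) is clear, with rim corners at about (133,270), (205,322), (150,384) and (75,325). I'll measure the tray from the first top picture, which has no arm shadow.

Run:
```python
from h import *
t=shot('top');s=shot('side')
g=cv2.imread('pics/a.png',0)
b=np.zeros_like(g);b[140:232,98:180]=(g[140:232,98:180]<75)
k=max(cv2.findContours(b,0,2)[0],key=cv2.contourArea);bx=cv2.boxPoints(cv2.minAreaRect(k))
q=np.array([ray(t,c,35) for c in bx]);print(bx.round(1).tolist(),q.round(1).tolist(),q.mean(0))
q=np.array([ray(s,c,35) for c in [(133,270),(205,322),(150,384),(75,325)]]);print(q.round(1).tolist(),q.mean(0))
st=read_state();P=st['tool_pos'];yw=np.radians(st['orientation'][2])
d=np.array([441,372,0])-P;print(P,d@[np.cos(yw),np.sin(yw),0],d@[np.sin(yw),-np.cos(yw),0],np.degrees(yw))
```

```text
[[105.0, 151.1999969482422], [164.8000030517578, 147.10000610351562], [169.8000030517578, 219.6999969482422], [110.0, 223.8000030517578]] [[537.7, 467.9, 35.0], [546.6, 292.0, 35.0], [341.6, 277.0, 35.0], [329.8, 451.3, 35.0]] [438.95968508 372.05688099  35.        ]
[[539.6, 303.1, 35.0], [330.5, 296.5, 35.0], [334.4, 443.7, 35.0], [537.2, 456.8, 35.0]] [435.4114908  375.02691329  35.        ]
[510.9774243  121.25173595 135.53598397] 44.44208511058654 256.50815369006796 -174.23631471859213
```

step_arm(increments=[[0.1, 0.5, 3, 0, 0], [0.1, 1, 6, 0, 0], [0.1, 1.7, 10, 0, 0], [0.1, 2.5, 14, 0, 0], [0.1, 3.2, 18, 0, 0], [0.1, 3.9, 22, 0, 0], [0.1, 4.3, 24.5, 0, 0], [0.1, 4.5, 25.8, 0, 0], [0.1, 4.5, 25.8, 0, 0], [0.1, 4.5, 25.8, 3, 0], [0.1, 4.5, 25.8, 6, 0], [0.1, 4.5, 25.8, 8, 0], [0.1, 4.5, 25.8, 8, 0], [0.1, 4.5, 25.8, 8, 0]])

```text
time_s: 15.2
tool_pos: [441.6, 373.0, 56.9]
orientation: [-179.9, -0.0, -174.3]
contact_force: [0.4, -0.4, -2.8]
finger_gap: 52.1
gripper_force: 85.3
```

Run:
```python
from h import *
t=shot('top');s=shot('side')
cv2.imwrite('pics/g.png',np.hstack([cv2.resize(p['image'][y:y+144,x:x+130,::-1],(390,432),interpolation=cv2.INTER_CUBIC) for p,x,y in ((t,85,110),(s,70,240))]))
st=read_state();print(st['tool_pos'],st['contact_force'],st['finger_gap'])
```

```text
[442.03994828 374.24559248  58.28720962] [-0.37206576 -0.04245635 -3.42530443] 51.911659237427145
```

View pics/g.png

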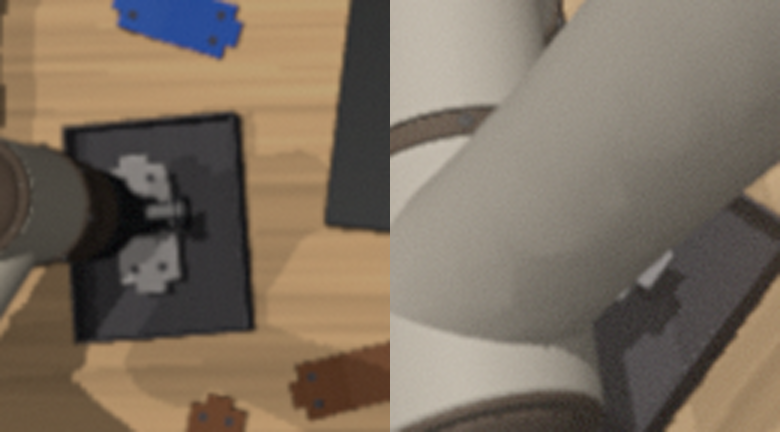

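The top view shows the plate (crop 150,220) level in the gripper above the middle of the tray. The side view is mostly hidden by the arm. Lowering.

step_arm(increments=[[0.1, 0, 0, 1.5, 0], [0.1, 0, 0, 3, 0], [0.1, 0, 0, 4, 0], [0.1, 0, 0, 4.6, 0], [0.1, 0, 0, 5.0, 0], [0.1, 0, 0, 5.2, 0], [0.1, 0, 0, 5.3, 0], [0.1, 0, 0, 5.3, 0]])

```text
time_s: 16.1
tool_pos: [441.2, 374.0, 4.1]
orientation: [180.0, 0.0, -174.2]
contact_force: [-0.4, -0.7, -3.8]
finger_gap: 52.1
gripper_force: 85.3
```

step_arm(increments=[[0.1, 0, 0, 0.1, 0], [0.1, 0, 0, 0.2, 0], [0.1, 0, 0, 0.25, 0], [0.1, 0, 0, 0.25, 0]])

```text
time_s: 16.5
tool_pos: [441.1, 373.9, 1.6]
orientation: [180.0, 0.0, -174.2]
contact_force: [-0.0, -0.4, -1.8]
finger_gap: 52.3
gripper_force: 85.6
```

step_arm(increments=[[0.1, 0, 0, 0.05, 0], [0.1, 0, 0, 0.05, 0], [0.6, 0, 0, 0.05, 0], [0.6, 0, 0, 0.05, 0], [0.6, 0, 0, 0.05, 0], [0.6, 0, 0, 0.05, 0], [0.6, 0, 0, -1, 0], [0.6, 0, 0, -3, 0], [0.6, 0, 0, -6, 0], [0.6, 0, 0, -10, 0], [0.6, 0, 0, -14, 0], [0.6, 0, -4, -17, 0], [0.6, 0, -9, -18, 0], [0.6, 0, -14, -18, 0], [0.6, 0, -19, -18, 0], [0.6, 0, -24, -18, 0], [0.6, 0, -29, -18, 0], [0.6, 0, -34, -18, 0], [0.6, 0, -38, -18, 0], [0.6, 0, -38, -18, 0]])

```text
time_s: 18.5
tool_pos: [478.9, -8.1, 182.1]
orientation: [-180.0, 0.0, -174.6]
contact_force: [0.2, -0.3, 1.0]
finger_gap: 68.5
gripper_force: 0.0
```

Run:
```python
from h import *
t=shot('top');s=shot('side')
cv2.imwrite('pics/i.png',np.hstack([cv2.resize(p['image'][y:y+y2,x:x+x2,::-1],(400,400),interpolation=cv2.INTER_CUBIC) for p,x,y,x2,y2 in ((t,95,110,120,120),(s,60,144,240,240))]))
for v in ([(t,60,150)],[(s,75,150)]): print(np.round(fit(v,(441,374,.1),4),3))
print([(round(d['confidence'],2),ray(p,d['location'],40).round(1)) for p in (t,s) for d in landmark_of(p,'flat_plate')])
st=read_state();print(st['tool_pos'],st['contact_force'],st['finger_gap'],st['qd'].round(1))
```

```text
[4.41729e+02 3.55668e+02 1.35000e-01 3.27758e+02]
[4.42579e+02 3.74793e+02 1.06000e-01 1.35477e+02]
[(0.75, array([ 499. , -106.8,   40. ])), (0.79, array([ 484.9, -109. ,   40. ]))]
[479.37768001  -3.67465934 181.7668902 ] [-0.94691837  0.79526423  0.43915215] 68.25458274277518 [ 1.   0.3 -0.  -0.   0.2  0. ]
```

View pics/i.png

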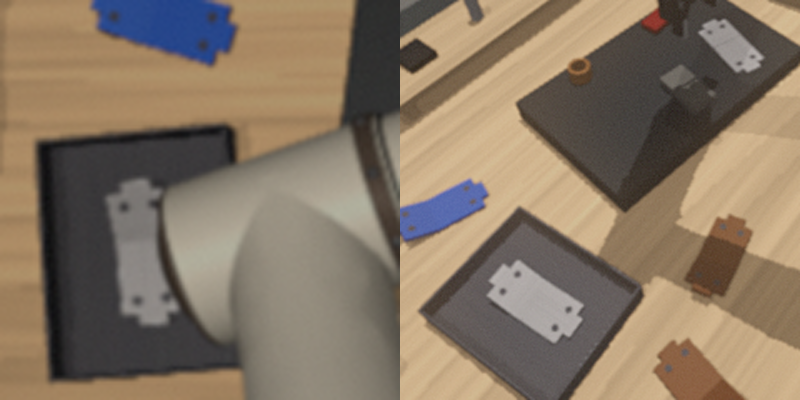

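The side view shows the bent plate lying right way up on the tray floor (crop 535,300), at (442,375) as planned. The flat plate (crop 730,45) is where it was, and the gripper is clear of everything. I'll let the arm settle, then hand in.

step_arm(increments=[[0.6, 0, 0, 0, 0], [0.6, 0, 0, 0, 0], [0.6, 0, 0, 0, 0]])

```text
time_s: 19.0
tool_pos: [479.3, -3.5, 181.3]
orientation: [-180.0, -0.0, -174.1]
contact_force: [0.3, 0.1, 0.0]
finger_gap: 68.5
gripper_force: 0.0
```

```bash
python3 -c "
from cell import *
print(close_job())"
```

```text
the job is handed in; nothing more can be done
None
```

I pressed the bent plate's raised end down to the granite, held it there for about 2 s at up to about 17 N, then put the plate right way up on the reject tray's floor; the flat plate stayed where it was, and I handed the job in at about 19 s.

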